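# Set the wire stop of the crimping press

## Task

Set the wire stop on the crimping press: roll the knurled brass wheel under a fingertip until the gap closes and the black pointer stands in line with the red gauge clip on the rule, then push the black-balled clamp lever round as far as it goes to lock the setting. Move the stop only by its wheel, do not pinch or force the wheel, leave the red clip where it is and leave everything lying on the bench untouched.

Things in the scene. Friction and masses are not known exactly. Their poses are not given: they have to be found in the camera images.
- press: Bench crimping press, bolted down; dark green cast base 16 mm thick, from x -65 to 65, y -155 to 165 mm. Origin on the bench; z up; y runs along the slideway from the wheel to the dies. Dies and C-frame (152 mm tall, fixed hand lever reaching out to y 275, up to 225 mm) at the +y end; rear face of the dies at y = 80 mm. Stop in the middle; bearing block with wheel and clamp lever at the -y end
- stop: Wire stop: steel plate 44 mm wide on a grey carriage on the slideway, top 80 mm above the bench. Origin in the plane of the stop face, 30 mm above the bench. Slides along the press's y; the gap from the die face to it is 40 mm (open) to 4 mm. A rack behind it is driven by the wheel. It stays where it is left.
- wheel: Knurled brass wheel, diameter 64, 20 mm wide, axle level along the press's x, white dot on its outer side. Origin: its centre, fixed in the press at x -42, y -90, z 62 mm; the body turns with the wheel. All within 40 mm of it stands at least 8 mm lower than its top; the hub of the clamp lever (46 mm to the +x side) reaches 103 mm above the bench.
- wheel_top (a point): Middle of the wheel's topmost line, 94 mm above the bench; fixed in the press, does not turn. Rolling the top towards the press's -y (away from the dies) closes the gap by 10 mm per radian, 0.31 mm per mm of rim travel; rolling it back opens it. About 2 N along the rim turns it (press with 5 to 15 N); it stays where it is left and has no stop near the mark.
- pointer (a point): Tip of the black pointer of the stop, 58 mm above the bench, 2 mm wide, pointing in the press's +x direction over the white rule, in line with the stop face.
- mark (a point): Inner end of the top of the red gauge clip, 4 mm wide along y, on the outer half of the white rule (ticks each 5 mm from the die face). It sits where the gap is to be, 6 to 18 mm from the die face. Its axes are parallel to the press's. The setting is right when pointer and mark have the same y in the press frame.
- clamp (a joint): Clamp lever on top of the bearing block, turning level about an upright pivot; rad. 0 = free, lever pointing to the press's +x turned 25 degrees towards +y; 1.31 = locked, against its stop, pointing 50 degrees from +x towards -y. Grows clockwise seen from above. 10 mm thick steel arm, stiff (about 1.5 N at the ball) and it stays where it is left.
- clamp_ball (a point): Centre of the black ball, diameter 24 mm, at the end of the clamp lever, 75 mm from the pivot, 100 mm above the bench. The centre line of the lever arm rises from 94 mm at the hub to 99 mm at the ball.
- clamp_pivot (a point): On the pivot axis of the clamp lever, at the height of the ball's centre; fixed in the press at x 14, y -90 mm.
- lens: Frosted yellow signal lens, domed, diameter 120, 33 mm high, loose. Origin under its centre.
- gasket: Red silicone gasket ring, diameter 80, 5 mm thick, loose. Origin under its centre.
- terminal_block: Black cast-iron terminal block with brass screws, 34 x 88 x 30 mm, loose. Origin under its centre.
- relay: Plug-in relay in a grey case, 34 x 50 x 56 mm, loose. Origin under its centre.
- pliers: Crimping pliers with blue handles, about 205 mm long along their x (handles to -x), 18 mm thick, lying loose. Origin on the bench near the middle.
- screwdriver: Yellow-handled screwdriver, lying loose along its x. Origin under its middle.
- ferrule_jar: Small clear jar with white lid, diameter 48, 58 mm high, loose. Origin under its centre.

How it is judged:
By the outcome, as a careful person would: the job done as asked, in the order asked, and still so for the second after the job is handed in, with the robot touching nothing.
It also fails if it takes over 64 s, if anything falls off the work surface, if the arm or the gripper's body presses on something with over 40 N, if the wrist force passes 120 N, or if a joint passes its speed limit or range.

## Robot

A 6-joint arm with a two-finger parallel gripper is mounted at the origin on the work surface. World frame = base frame: x ahead of the robot, y to its left, z up, the work surface at z = 0. Lengths are in m, angles in rad, forces in N, time in s.
With the tool pointing down it reaches from about 0.375 to 0.975 m from the base axis. Payload 3.8 kg.
Tool frame: the origin (TCP) lies at the very end of the fingers, on their centre line; the grasp point (between the pads) lies 19 mm behind it; z points along the fingers, y is the line along which they close (so a half turn about z gives the same grasp; the last joint's range is limited). The gripper opens to 85 mm and grips with 20 to 120 N. Pads are 22 mm wide; open, the fingers measure 114 mm over their backs; the gripper's body (76 mm by 85 mm) begins 54 mm behind the grasp point. The pads swing forward as they close: fully open they stand 13 mm farther back than shut.
Start: joints at [1.105, 0.264, 1.604, -0, 1.274, -0.037], TCP at [0.281, 0.614, 0.231] pointing down, gripper open.
Joint ranges: [-2.63, 2.63], [-0.94, 2.18], [0.31, 2.57], [-1.31, 4.45], [0, 2.66], [-2.55, 2.55]. Speed limits (rad/s): [2.57, 2.57, 3.14, 3.14, 3.14, 3.14].

## Interface

Orientations are given as a rotation vector (axis times angle).
In Python, from workcell import monitor, viewer, job gives the robot as it stands. The module is installed in compiled form; this text tells all that it offers.
- The arm moves only by the tool step_arm, never from a script. Its argument "series" is one flat list of numbers, 4 for each row, row after row: the shift along the tool's x, y, z in m, then the turn about the tool's z in rad. A call has 1 to 8 rows; each row is the pose to reach, as a shift and turn from the pose commanded when the call began, along the tool's axes at that moment; what a row does not reach only later rows make up. A row lasts 1/8 s, in which the tool goes at most 62.5 mm and 10.7 degrees, less where a joint would pass 70% of its speed; a pose out of reach is approached as far as the arm can. A call with a gripper value outside its range is refused whole. "gripper" is the opening, from 0 (shut) to 1 (fully open), set as the call begins (left out, the last holds). The fingers move at their own pace and stop on an object; "newtons" is the grip in N (left out, the last holds). Time passes only in rows, so rows that repeat a pose let the fingers close. It gives the time, the measured TCP pose, the force, the opening and the grip force at its end, in the units of the state.
- monitor.read_state(): the state, without advancing time (a new reading comes with each control period).
- viewer.read_camera(name): name is "side" or "top" or "wrist"; returns a dict with "image" (400x640x3 uint8, red, green, blue), "intrinsics" (3x3 intrinsics, pixels), "distortion" ([k1, k2, p1, p2, k3] as OpenCV has them; the pictures are not rectified), "T" (4x4, takes a point from camera to world coordinates); the wrist camera has in their place "hand_eye" (4x4, takes a point from camera to tool coordinates, whose origin is the TCP and whose axes are the flange's). Camera axes: x right, y up, looking along -z (the intrinsics and any distortion apply to the point x, -y, -z); pixel columns grow to the right and rows downward; lengths in m; the calibration is good to about 2 mm. A picture is of the moment at which its call begins: read the wrist's pose just before it. There is no depth.
- job.finish_job(): hands the job in; it is judged then, once.
Trained networks look in a picture, given as the dict that the camera call returned (one of the last four; its "shot" number tells which), for a name from the list of things; names that differ only in an ending like _2 or _b are one class to them, and where a whole thing is asked for, a point or a joint stands for the part that bears it (a point fixed in the world has none). Each returns a list of dicts, best first, with "score" (0 to 1); they miss things now and then, are a little off and sometimes report something else, mostly with a low value. They report only what shows in the picture. A call takes as long as a camera call.
- viewer.boxes_of(picture, label): "extent" ([centre column, centre row, width, height] in pixels, round what is visible of it).
- viewer.spot_point(picture, label): "point" ([column, row] in pixels: a listed point, or the origin of a listed thing).
The state is a dict: "time": time; "q": joint angles; "joint_vel": joint speeds; "joint_torque": joint torques, N m; "tool_pos": TCP position; "tcp_rot": TCP orientation; "wrist_force": force on the tool from outside, world axes, zero at the start; "torque": the same for the moment, N m; "width": opening from 0.0 (shut) to 1.0 (fully open); "grip_force": force on a finger pad.
Only numpy, scipy, OpenCV 4.12 (cv2) and the standard library are available. Lean on these libraries where they do the work, as an engineer would, in place of code of your own. Each camera call takes 0.05 s, during which the arm holds its last target. There are 200 camera calls.

## Working session

There is one attempt and no reset: what is moved stays moved. The work goes in short steps, Python scripts to look and compute and a tool call to move; the robot and the scene stay as the last step left them, time stands still between calls to the robot, and variables do not carry over. Pictures are saved under pics/ and viewed, at most 10 in all, crops included, and the job is handed in when it is done.

Besides the shell and the picture viewer there is one more tool, called after "Request:" as name(argument=value, ...) on one line, values as JSON. step_arm: Moves the arm, as the interface text tells. Its arguments: {"type":"object","properties":{"series":{"type":"array"},"gripper":{"type":"number"},"newtons":{"type":"number"}},"required":["series"]}

```bash
mkdir -p pics; cat > h.py <<'E'
import numpy as np,cv2
from scipy.spatial.transform import Rotation as R
from workcell import monitor,viewer,job
def cam(n):
    s=monitor.read_state(); p=viewer.read_camera(n)
    if n=='wrist':
        T=np.eye(4);T[:3,:3]=R.from_rotvec(s['tcp_rot']).as_matrix();T[:3,3]=s['tool_pos'];p['Tw']=T@np.array(p['hand_eye'])
    else: p['Tw']=np.array(p['T'])
    return p
def save(p,f,crop=None,k=1):
    im=p['image'][:,:,::-1]
    if crop: im=im[crop[1]:crop[3],crop[0]:crop[2]]
    cv2.imwrite('pics/'+f,cv2.resize(im,None,fx=k,fy=k,interpolation=cv2.INTER_CUBIC))
def ray(p,uv):
    x=cv2.undistortPoints(np.array([[uv]],float),np.array(p['intrinsics']),np.array(p['distortion']))[0,0]
    d=p['Tw'][:3,:3]@np.array([x[0],-x[1],-1]); return p['Tw'][:3,3],d/np.linalg.norm(d)
def atz(p,uv,z):
    o,d=ray(p,uv); return o+d*(z-o[2])/d[2]
def tri(rs):
    A=sum(np.eye(3)-np.outer(d,d) for o,d in rs); b=sum((np.eye(3)-np.outer(d,d))@o for o,d in rs)
    X=np.linalg.solve(A,b); return X,[np.linalg.norm(np.cross(X-o,d)) for o,d in rs]
def proj(p,X):
    c=np.linalg.inv(p['Tw'])@np.append(X,1); 
    return cv2.projectPoints(np.array([[c[0],-c[1],-c[2]]]),np.zeros(3),np.zeros(3),np.array(p['intrinsics']),np.array(p['distortion']))[0][0,0]
E
python3 - <<'E'
from h import *
np.set_printoptions(precision=4,suppress=True)
for n in ['top','side','wrist']:
    p=cam(n); save(p,n+'0.png'); print(n,p['Tw'].tolist() if 0 else p['Tw'][:3,3])
    for l in ['press','stop','wheel','wheel_top','pointer','mark','clamp_ball','clamp_pivot']+(['lens','gasket','terminal_block','relay','pliers','screwdriver','ferrule_jar'] if n=='top' else []):
        r=viewer.spot_point(p,l)[:2]
        print(l,[(np.round(a['point'],1).tolist(),round(a['score'],2),np.round(atz(p,a['point'],dict(wheel=.062,wheel_top=.094,stop=.03,pointer=.058,mark=.058,clamp_ball=.1,clamp_pivot=.1).get(l,0)),4).tolist()) for a in r])
E
```

```text
top [0.471  0.0508 1.1524]
press [([378.2, 193.9], 0.68, [0.553, -0.0692, 0.0]), ([311.1, 257.5], 0.61, [0.4113, 0.079, 0.0])]
stop [([353.6, 200.6], 0.97, [0.536, -0.0127, 0.03])]
wheel [([421.7, 206.6], 0.74, [0.5223, -0.155, 0.062]), ([375.7, 195.8], 0.25, [0.5446, -0.0574, 0.062])]
wheel_top [([351.1, 178.8], 0.67, [0.577, -0.0038, 0.094]), ([424.0, 201.9], 0.64, [0.5304, -0.1538, 0.094])]
pointer [([351.0, 178.5], 0.6, [0.5812, -0.0055, 0.058])]
mark []
clamp_ball [([405.1, 146.0], 0.55, [0.6449, -0.1146, 0.1])]
clamp_pivot [([416.4, 178.3], 0.92, [0.5784, -0.1373, 0.1])]
lens [([483.6, 170.1], 0.83, [0.6085, -0.3096, 0.0])]
gasket [([342.1, 141.5], 0.95, [0.6704, 0.0117, 0.0])]
terminal_block []
relay [([400.6, 129.6], 0.57, [0.6989, -0.1205, 0.0])]
pliers [([406.0, 259.9], 0.66, [0.4068, -0.1311, 0.0])]
screwdriver [([258.2, 220.3], 0.82, [0.4925, 0.1972, 0.0])]
ferrule_jar [([309.8, 260.5], 0.62, [0.4047, 0.0819, 0.0]), ([376.3, 194.2], 0.16, [0.5523, -0.0649, 0.0])]
side [0.5273 0.6263 0.7634]
press [([325.6, 177.4], 0.86, [0.5491, -0.0532, 0.0])]
stop [([330.8, 181.5], 0.53, [0.5359, -0.015, 0.03]), ([267.5, 157.3], 0.33, [0.6879, -0.0811, 0.03])]
wheel [([339.4, 128.9], 0.67, [0.5221, -0.1552, 0.062]), ([285.8, 125.1], 0.27, [0.6515, -0.1604, 0.062])]
wheel_top [([343.1, 118.2], 0.95, [0.5148, -0.1572, 0.094])]
pointer [([311.2, 178.9], 0.74, [0.5784, 0.0047, 0.058]), ([285.5, 125.1], 0.51, [0.6529, -0.1648, 0.058])]
mark [([340.1, 128.9], 0.68, [0.5204, -0.1598, 0.058]), ([308.5, 182.8], 0.39, [0.5834, 0.0163, 0.058])]
clamp_ball [([287.8, 123.9], 0.75, [0.6407, -0.1221, 0.1])]
clamp_pivot [([315.9, 117.1], 0.76, [0.5781, -0.1498, 0.1])]
wrist [0.218  0.6424 0.3727]
press []
stop []
wheel []
wheel_top []
pointer []
mark []
clamp_ball []
clamp_pivot []
```

```bash
python3 - <<'E'
import cv2
a=cv2.imread('pics/top0.png')[100:300,220:520]; b=cv2.imread('pics/side0.png')[50:290,200:460]
cv2.imwrite('pics/a.png',cv2.resize(a,None,fx=2.6,fy=2.6,interpolation=2)); cv2.imwrite('pics/b.png',cv2.resize(b,None,fx=2.5,fy=2.5,interpolation=2))
E
```

```text
(no output)
```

View pics/a.png

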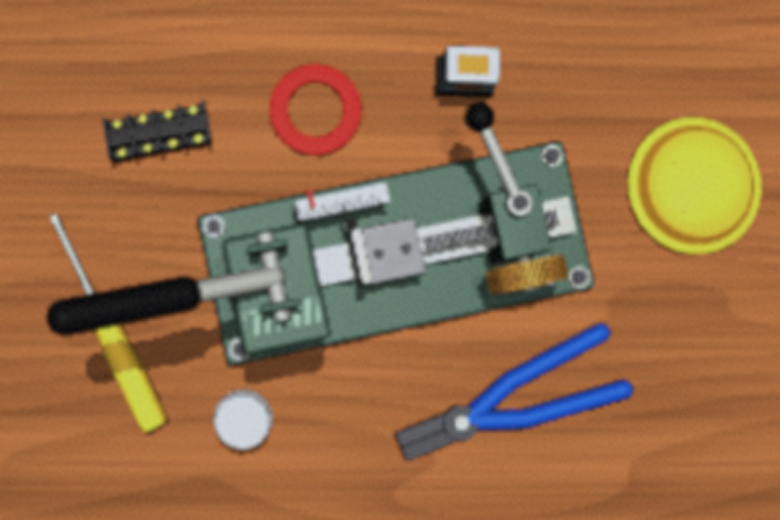

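View pics/b.png

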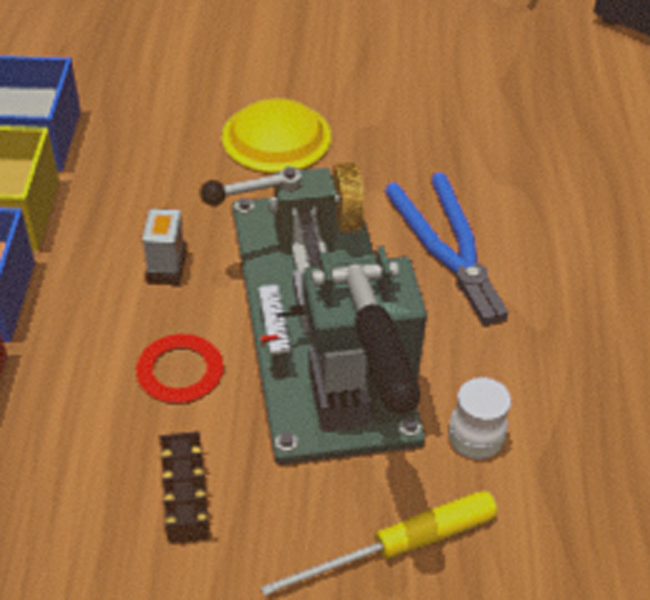

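```bash
python3 - <<'E'
from h import *
np.set_printoptions(precision=4,suppress=True)
s=monitor.read_state(); M=R.from_rotvec(s['tcp_rot']).as_matrix(); print(s['time'],s['tool_pos'],'\n',M)
p=cam('wrist'); print(p['hand_eye']); print(p['intrinsics'])
T=cam('top'); S=cam('side')
# bolts (crop->pixels), top of base corners: two views triangulation for yaw
for a,b in [((213,226),(287,440)),((237,348),(410,428)),((551,155),(244,206)),((519,202),(291,174))]:
    print(tri([ray(T,np.array(a)/2.6+[220,100]),ray(S,np.array(b)/2.5+[200,50])]))
# target: camera over pointer; yaw
print(M.T@(np.array([0.56,-0.06,0.30])-s['tool_pos']))
E
```

```text
1.7 [0.2807 0.6139 0.2313] 
 [[-0.9095  0.4158 -0.    ]
 [ 0.4158  0.9095 -0.    ]
 [-0.     -0.     -1.    ]]
[[ 0.0002  0.9627  0.2707  0.0688]
 [ 1.     -0.0002 -0.0001 -0.0001]
 [-0.0001  0.2707 -0.9627 -0.1414]
 [ 0.      0.      0.      1.    ]]
[[319.866    0.     321.2257]
 [  0.     319.866  199.6932]
 [  0.       0.       1.    ]]
(array([0.5652, 0.1001, 0.0173]), [np.float64(0.0008265371555853047), np.float64(0.0008265371555854982)])
(array([0.4621, 0.0791, 0.0147]), [np.float64(0.0014673975577443115), np.float64(0.0014673975577442072)])
(array([ 0.628 , -0.1878,  0.015 ]), [np.float64(0.000995931702531182), np.float64(0.0009959317025314337)])
(array([ 0.5782, -0.1444,  0.0974]), [np.float64(0.0016766802119112458), np.float64(0.0016766802119113934)])
[-0.5342 -0.4967 -0.0687]
```

Request:
step_arm(series=[0, 0, -0.06, 0.15, -0.52, -0.5, -0.09, 2.5, -0.52, -0.5, -0.09, 2.5, -0.52, -0.5, -0.09, 2.5, -0.52, -0.5, -0.09, 2.5, -0.52, -0.5, -0.09, 2.5, -0.52, -0.5, -0.09, 2.5, -0.52, -0.5, -0.09, 2.5], gripper=0)

```text
time: 2.85
tool_pos: [0.4417, 0.2055, 0.31]
tcp_rot: [2.552, 1.831, 0.002]
wrist_force: [0.6, 0.8, -0.2]
width: -0.002
grip_force: 0.0
```

Request:
step_arm(series=[-0.216, 0.183, 0.0, 1.03, -0.216, 0.183, 0.0, 1.03, -0.216, 0.183, 0.0, 1.03, -0.216, 0.183, 0.0, 1.03, -0.216, 0.183, 0.0, 1.03, -0.216, 0.183, 0.0, 1.03, -0.216, 0.183, 0.0, 1.03, -0.216, 0.183, 0.0, 1.03])

```text
time: 3.85
tool_pos: [0.5468, -0.055, 0.3095]
tcp_rot: [-3.122, -0.349, -0.0]
wrist_force: [-0.9, 0.2, 0.1]
width: 0.0
grip_force: 0.0
```

```bash
python3 - <<'E'
from h import *
np.set_printoptions(precision=4,suppress=True)
s=monitor.read_state();print(s['tool_pos'],np.degrees(R.from_rotvec(s['tcp_rot']).as_matrix()[:,0]),s['q'])
p=cam('wrist'); save(p,'w1.png',None,1.25)
for l in ['stop','wheel','wheel_top','pointer','mark','clamp_ball','clamp_pivot']:
    r=viewer.spot_point(p,l)[:2]
    print(l,[(np.round(a['point'],1).tolist(),round(a['score'],2),np.round(atz(p,a['point'],dict(wheel=.062,wheel_top=.094,stop=.03,pointer=.058,mark=.058,clamp_ball=.1,clamp_pivot=.1).get(l,0)),4).tolist()) for a in r])
E
```

```text
[ 0.5468 -0.055   0.3095] [55.8851 12.6356  0.0072] [-0.1456 -0.014   1.7716  0.0001  1.3839  1.2028]
stop [([292.3, 162.7], 0.64, [0.5392, -0.0173, 0.03])]
wheel [([396.0, 200.7], 0.73, [0.5264, -0.1566, 0.062])]
wheel_top [([401.4, 210.2], 0.89, [0.5238, -0.1564, 0.094]), ([394.4, 200.1], 0.34, [0.5338, -0.1449, 0.094])]
pointer [([289.6, 128.8], 0.82, [0.5837, -0.0076, 0.058])]
mark [([270.0, 128.0], 0.4, [0.5794, 0.0156, 0.058])]
clamp_ball [([396.2, 95.3], 0.79, [0.6452, -0.1131, 0.1])]
clamp_pivot []
```

View pics/w1.png

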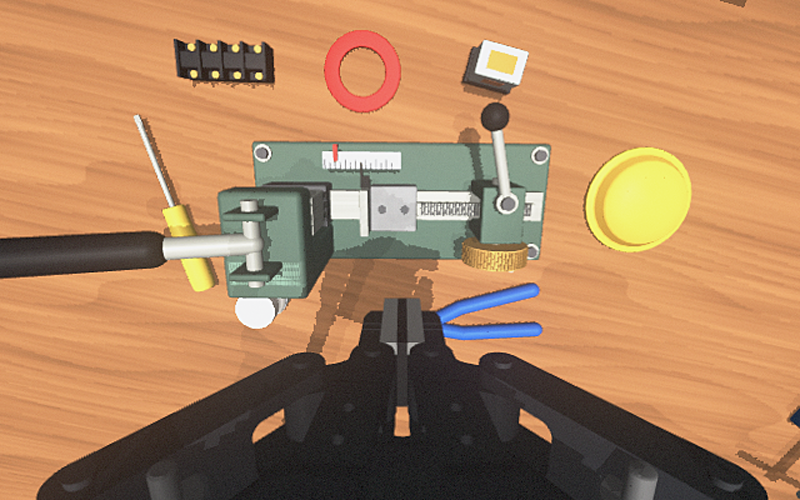

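Request:
step_arm(series=[-0.044, 0.0775, 0.05, 0, -0.044, 0.0775, 0.11, 0, -0.044, 0.0775, 0.16, 0, -0.044, 0.0775, 0.195, 0, -0.044, 0.0775, 0.2, 0, -0.044, 0.0775, 0.2, 0])

```text
time: 5.0
tool_pos: [0.5218, -0.1407, 0.1106]
tcp_rot: [3.122, 0.346, 0.002]
wrist_force: [0.3, -0.1, 0.4]
width: -0.002
grip_force: 0.0
```

```bash
python3 - <<'E'
from h import *
np.set_printoptions(precision=4,suppress=True)
s=monitor.read_state();print(s['tool_pos'],s['wrist_force'])
p=cam('wrist'); save(p,'w2.png',None,1.25)
for l in ['stop','wheel','wheel_top','pointer','mark','clamp_ball','clamp_pivot']:
    r=viewer.spot_point(p,l)[:2]
    print(l,[(np.round(a['point'],1).tolist(),round(a['score'],2),np.round(atz(p,a['point'],dict(wheel=.062,wheel_top=.094,stop=.03,pointer=.058,mark=.058,clamp_ball=.1,clamp_pivot=.1).get(l,0)),4).tolist()) for a in r])
E
```

```text
[ 0.5218 -0.1407  0.1106] [ 0.3305 -0.0971  0.3761]
stop [([151.9, 151.3], 0.91, [0.536, -0.0169, 0.03])]
wheel [([347.4, 224.4], 0.58, [0.5242, -0.1571, 0.062])]
wheel_top [([349.3, 242.7], 0.87, [0.5252, -0.1553, 0.094]), ([54.8, 268.0], 0.55, [0.4746, -0.0001, 0.094])]
pointer [([116.9, 75.7], 0.89, [0.5817, -0.0071, 0.058]), ([150.1, 147.6], 0.44, [0.5446, -0.0293, 0.058])]
mark []
clamp_ball []
clamp_pivot [([355.3, 138.3], 0.9, [0.5795, -0.1441, 0.1])]
```

View pics/w2.png

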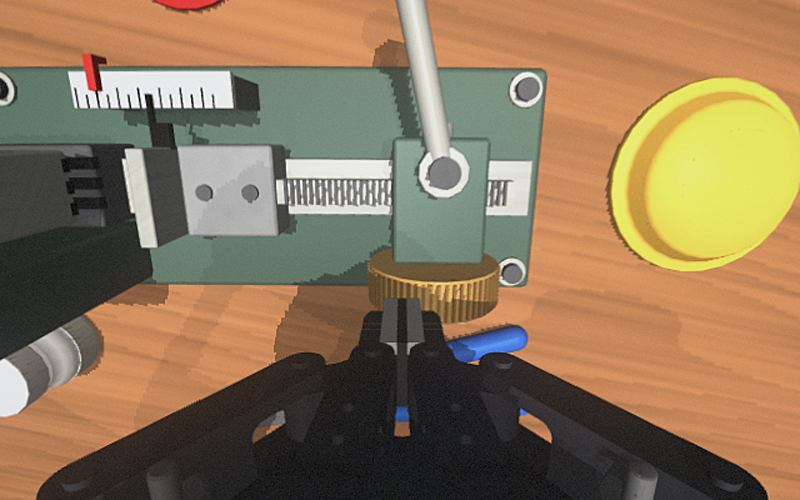

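Request:
step_arm(series=[-0.001, 0, 0.012, 0, -0.001, 0, 0.016, 0, -0.001, 0, 0.018, 0, -0.001, 0, 0.018, 0])

```text
time: 5.9
tool_pos: [0.519, -0.1404, 0.0919]
tcp_rot: [-3.121, -0.345, 0.004]
wrist_force: [-5.3, 0.9, 8.1]
width: 0.003
grip_force: 4.6
```

```bash
cat > m.py <<'E'
from h import *
s=monitor.read_state(); p=cam('wrist'); np.set_printoptions(precision=4,suppress=True)
im=cv2.cvtColor(p['image'],cv2.COLOR_RGB2HSV)
print('t',s['time'],s['tool_pos'],s['wrist_force'])
def P(uv,z=.058):
    X=atz(p,uv,z)[:2]-[.5455,-.0589]; return np.array([[np.cos(.215),np.sin(.215)],[-np.sin(.215),np.cos(.215)]])@X*1000
for l in ['pointer','mark']:
    print(l,[(np.round(a['point'],1),round(a['score'],2),P(a['point'])) for a in viewer.spot_point(p,l)[:2]])
E
python3 m.py
```

```text
t 5.9 [ 0.519  -0.1404  0.0919] [-5.2586  0.882   8.1198]
pointer [(array([93.3, 67.6]), 0.77, array([45.8714, 44.1308]))]
mark [(array([48.6, 61.4]), 0.6, array([49.0015, 67.0927]))]
```

Request:
step_arm(series=[0, 0.004, -0.0008, 0, 0, 0.008, -0.0012, 0, 0, 0.012, -0.0013, 0, 0, 0.016, -0.0013, 0, 0, 0.02, -0.0013, 0, 0, 0.024, -0.0012, 0, 0, 0.028, -0.0007, 0, 0, 0.031, 0.0, 0])

```text
time: 7.05
tool_pos: [0.5259, -0.1718, 0.0922]
tcp_rot: [3.122, 0.346, -0.003]
wrist_force: [-4.3, -1.0, 7.7]
width: -0.001
grip_force: 3.9
```

```bash
python3 m.py
```

```text
t 7.05 [ 0.5259 -0.1718  0.0922] [-4.2598 -0.9853  7.6953]
pointer [(array([12.3, 65.5]), 0.63, array([47.1858, 54.7628])), (array([295.9, 230.9]), 0.48, array([-43.3959, -91.2375]))]
mark []
```

Request:
step_arm(series=[0, 0, -0.008, 0, 0, -0.016, -0.01, 0, 0, -0.031, -0.008, 0, 0, -0.031, -0.003, 0, 0, -0.031, 0.0, 0, 0, -0.031, 0.0, 0])

```text
time: 7.95
tool_pos: [0.5195, -0.1399, 0.0918]
tcp_rot: [-3.121, -0.345, 0.002]
wrist_force: [-3.1, 3.0, 6.5]
width: -0.005
grip_force: 4.1
```

```bash
echo "save(p,'w3.png',(20,20,220,140),4)" >m2; cat m.py m2 > m3.py; python3 m3.py
```

```text
t 7.95 [ 0.5195 -0.1399  0.0918] [-3.0874  2.9893  6.4653]
pointer [(array([76.9, 67.8]), 0.92, array([46.418 , 53.2101])), (array([580.5, 145. ]), 0.57, array([   8.3677, -215.4702]))]
mark [(array([45.9, 61.9]), 0.96, array([49.3725, 69.0151]))]
```

View pics/w3.png

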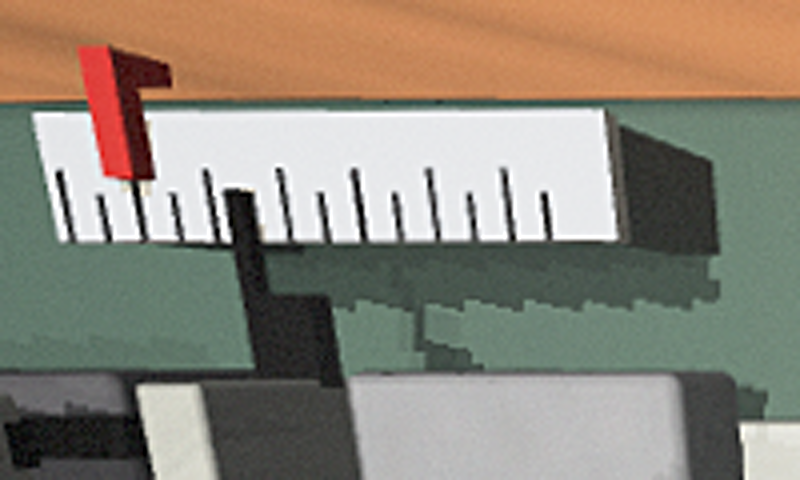

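Request:
step_arm(series=[0, 0.004, -0.0008, 0, 0, 0.008, -0.0012, 0, 0, 0.012, -0.0013, 0, 0, 0.016, -0.0013, 0, 0, 0.02, -0.0013, 0, 0, 0.024, -0.0012, 0, 0, 0.028, -0.0007, 0, 0, 0.031, 0.0, 0])

```text
time: 9.1
tool_pos: [0.5265, -0.1719, 0.0922]
tcp_rot: [3.122, 0.345, -0.001]
wrist_force: [-2.3, -1.3, 6.2]
width: 0.002
grip_force: 3.1
```

Request:
step_arm(series=[0, 0, -0.03, 0, 0.015, -0.05, -0.085, 0, 0.03, -0.11, -0.12, 0, 0.03, -0.16, -0.12, 0, 0.03, -0.16, -0.12, 0, 0.03, -0.16, -0.12, 0])

```text
time: 9.85
tool_pos: [0.5209, -0.0082, 0.211]
tcp_rot: [3.122, 0.348, -0.001]
wrist_force: [0.0, 0.4, 0.2]
width: -0.002
grip_force: 0.0
```

```bash
sed -i "s/^save.*/save(p,'w4.png',(220,0,420,150),4)/" m3.py; python3 m3.py
```

```text
t 9.85 [ 0.5209 -0.0082  0.211 ] [0.0127 0.437  0.1621]
pointer [(array([311.7, 118.4]), 0.92, array([47.62  , 63.6625]))]
mark [(array([310.4, 114.7]), 0.54, array([50.8147, 64.8183]))]
```

View pics/w4.png

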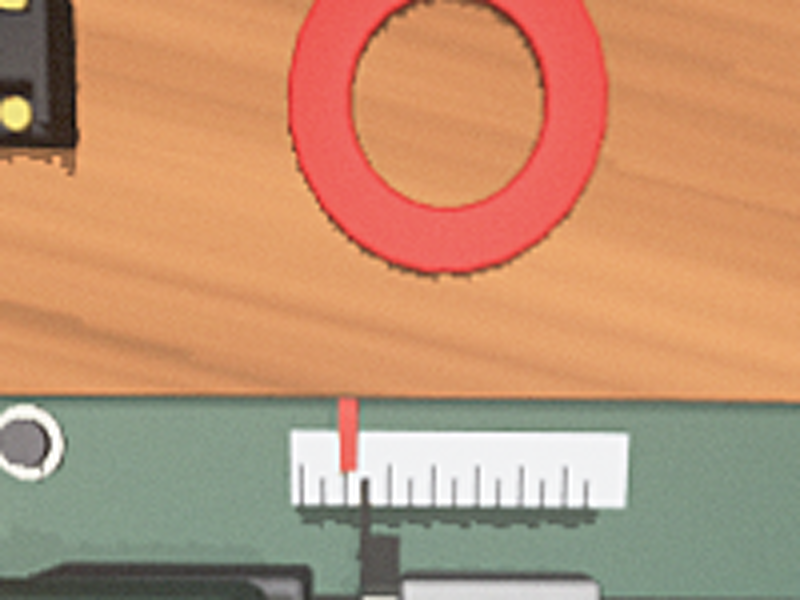

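```bash
cat > fine.py <<'E'
from m import *
a=p['image'].astype(float)
up=lambda z:z
def line(w,r0,r1,c0,c1,name):
    rows=np.arange(r0,r1); c=np.arange(c0,c1); W=w[r0:r1,c0:c1]; cen=(W*c).sum(1)/W.sum(1)
    print(name,np.c_[rows,cen,W.sum(1)].round(2).tolist()); return rows,cen
import sys
c0=int(sys.argv[1]); c1=int(sys.argv[2]); r=[int(v) for v in sys.argv[3:7]]
red=np.clip(a[:,:,0]-a[:,:,1]-60,0,None); dark=np.clip(170-a[:,:,0],0,None)
A=line(red,r[0],r[1],c0,c1,'clip'); B=line(dark,r[2],r[3],c0+2,c1,'ptr')
mr=lambda L,i:(L[1].mean(),L[0].mean())
print('clip',P(mr(A,0)),'ptr',P(mr(B,0)))
E
python3 fine.py 303 315 110 117 120 124
```

```text
t 10.0 [ 0.5208 -0.0096  0.2105] [-0.021  -0.103  -0.0141]
pointer [(array([307.7, 117. ]), 0.68, array([48.296 , 65.7675])), (array([495.7,  66. ]), 0.61, array([ 91.929, -96.198]))]
mark [(array([304.1, 117.5]), 0.41, array([47.8521, 68.9785]))]
clip [[110.0, 304.53, 277.0], [111.0, 304.61, 259.0], [112.0, 304.57, 265.0], [113.0, 304.55, 266.0], [114.0, 304.54, 272.0], [115.0, 304.55, 293.0], [116.0, 304.52, 227.0]]
ptr [[120.0, 308.85, 157.0], [121.0, 308.85, 157.0], [122.0, 308.87, 145.0], [123.0, 308.93, 134.0]]
clip [51.7334 68.5367] ptr [44.3957 64.7461]
```

```bash
python3 fine.py 299 316 110 117 120 124|tail -3
```

```text
clip [[110.0, 304.66, 276.0], [111.0, 304.66, 265.0], [112.0, 304.67, 269.0], [113.0, 304.61, 276.0], [114.0, 304.6, 273.0], [115.0, 304.63, 291.0], [116.0, 304.65, 340.0]]
ptr [[120.0, 309.13, 147.0], [121.0, 309.08, 142.0], [122.0, 308.82, 138.0], [123.0, 308.39, 166.0]]
clip [51.9457 68.5338] ptr [44.5975 64.8342]
```

Request:
step_arm(series=[-0.015, 0.06, 0.02, 0, -0.03, 0.11, 0.06, 0, -0.03, 0.1385, 0.1, 0, -0.03, 0.1385, 0.11, 0, -0.03, 0.1385, 0.11, 0, -0.03, 0.1385, 0.115, 0, -0.03, 0.1385, 0.1187, 0, -0.03, 0.1385, 0.1187, 0])

```text
time: 11.3
tool_pos: [0.5231, -0.1496, 0.094]
tcp_rot: [3.122, 0.347, 0.004]
wrist_force: [0.1, 1.1, 2.4]
width: -0.002
grip_force: 1.2
```

Request:
step_arm(series=[0, 0.003, 0, 0, 0, 0.006, 0, 0, 0, 0.009, 0, 0, 0, 0.011, 0, 0, 0, 0.0115, 0, 0, 0, 0.0115, 0, 0])

```text
time: 12.05
tool_pos: [0.5257, -0.1617, 0.0939]
tcp_rot: [3.122, 0.345, 0.004]
wrist_force: [0.9, 1.6, 5.8]
width: -0.004
grip_force: 2.8
```

Request:
step_arm(series=[0, 0, -0.02, 0, 0.015, -0.05, -0.085, 0, 0.03, -0.11, -0.12, 0, 0.03, -0.14, -0.12, 0, 0.03, -0.14, -0.12, 0, 0.03, -0.14, -0.12, 0, 0.03, -0.14, -0.12, 0])

```text
time: 12.92
tool_pos: [0.5225, -0.0193, 0.2115]
tcp_rot: [3.123, 0.343, -0.004]
wrist_force: [-0.6, 0.3, -0.0]
width: 0.002
grip_force: 0.0
```

```bash
sed -i "s/^save.*/save(p,'w5.png',(280,90,340,140),12)/" m3.py; python3 m3.py
```

```text
t 12.925 [ 0.5225 -0.0193  0.2115] [-0.6155  0.3297 -0.0255]
pointer [(array([294.4, 117.9]), 0.68, array([47.0022, 67.8509]))]
mark [(array([292.4, 115.2]), 0.57, array([49.3367, 69.5937]))]
```

View pics/w5.png

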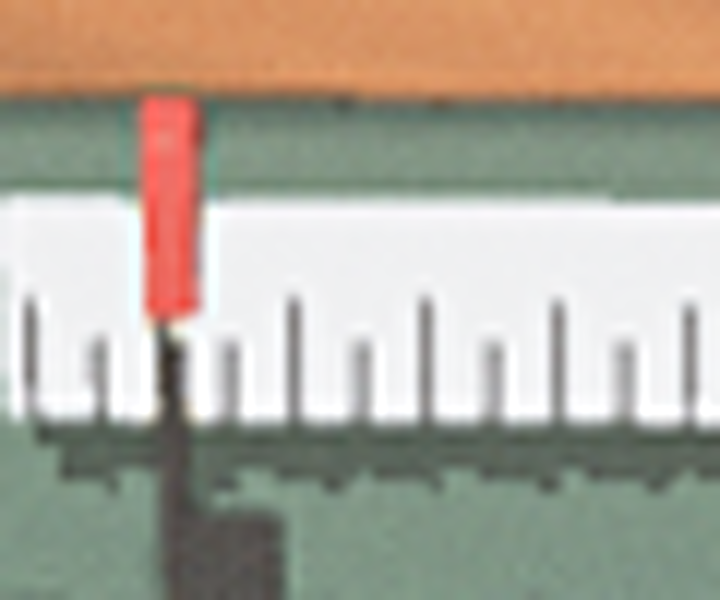

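Request:
step_arm(series=[0, -0.025, 0.0, 0, 0, -0.025, 0, 0, 0, -0.025, 0, 0, 0, -0.025, 0, 0])

```text
time: 13.58
tool_pos: [0.5179, 0.0056, 0.2127]
tcp_rot: [3.122, 0.344, -0.0]
wrist_force: [0.7, -0.7, -0.0]
width: -0.005
grip_force: 0.0
```

```bash
for i in 1 2; do python3 fine.py 312 328 110 116 121 128|tail -4; done; python3 - <<'E'
from h import *
p=cam('wrist'); save(p,'w6.png',(300,95,350,135),15)
E
```

```text
mark [(array([320.8, 116.7]), 0.6, array([49.2032, 69.6318])), (array([519.6, 163.5]), 0.55, array([   8.0271, -117.1403]))]
clip [[110.0, 322.08, 237.0], [111.0, 322.01, 215.0], [112.0, 321.97, 219.0], [113.0, 322.0, 217.0], [114.0, 321.86, 239.0], [115.0, 321.81, 245.0]]
ptr [[121.0, 321.52, 161.0], [122.0, 321.51, 158.0], [123.0, 321.54, 155.0], [124.0, 321.56, 157.0], [125.0, 321.57, 134.0], [126.0, 320.57, 406.0], [127.0, 320.5, 1140.0]]
clip [52.8531 68.613 ] ptr [42.8129 69.1946]
mark []
clip [[110.0, 322.34, 273.0], [111.0, 322.24, 257.0], [112.0, 322.2, 254.0], [113.0, 322.15, 247.0], [114.0, 322.14, 249.0], [115.0, 322.12, 256.0]]
ptr [[121.0, 320.91, 156.0], [122.0, 321.03, 150.0], [123.0, 321.12, 140.0], [124.0, 321.13, 143.0], [125.0, 321.62, 121.0], [126.0, 321.43, 351.0], [127.0, 320.4, 1146.0]]
clip [52.8574 68.6783] ptr [42.8128 69.6212]
```

View pics/w6.png

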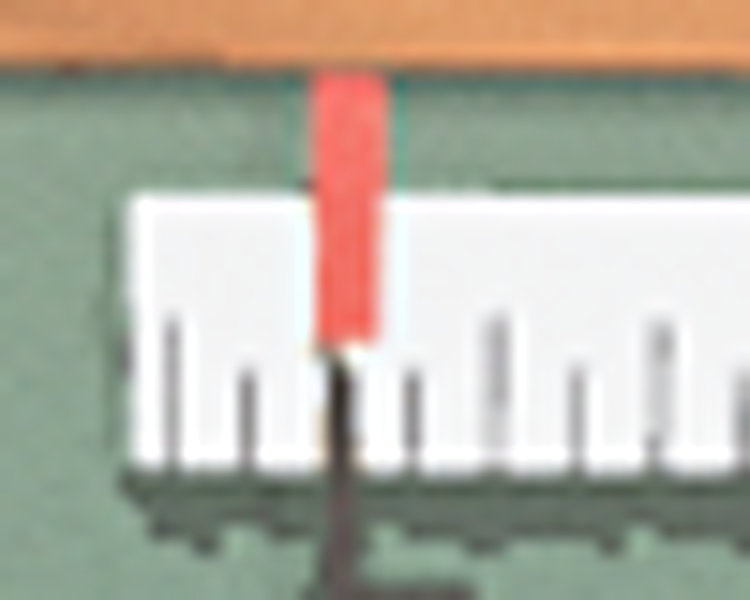

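```bash
cat > avg.py <<'E'
from h import *
def cen(v,c0):  # v high inside; half-crossing edges
    h=(v.max()+np.median(np.sort(v)[:6]))/2; i=np.where(v>h)[0]; l,r=i[0],i[-1]
    L=l-(v[l]-h)/(v[l]-v[l-1]); Rr=r+(v[r]-h)/(v[r]-v[r+1]); return c0+(L+Rr)/2,Rr-L
D=[]
for k in range(8):
    p=cam('wrist'); a=p['image'].astype(float)
    c=np.array([cen((a[r,314:331,0]-a[r,314:331,1]),314) for r in range(112,116)]).mean(0)
    q=np.array([cen(255-a[r,314:331,1],314) for r in range(120,124)]).mean(0)
    D.append([*c,*q,q[0]-c[0]])
D=np.array(D);print(D.round(2));print(D.mean(0),D.std(0)); print(.294/320*D[:,-1].mean()*1e3,'mm')
E
python3 avg.py
```

```text
[[ 3.2265e+02  4.0900e+00  3.2380e+02  4.5900e+00  1.1600e+00]
 [ 3.2265e+02  4.0800e+00  3.2241e+02  1.8000e+00 -2.3000e-01]
 [ 3.2278e+02  3.7900e+00  3.2243e+02  1.8500e+00 -3.5000e-01]
 [ 3.2285e+02  3.9100e+00  3.2242e+02  1.8300e+00 -4.3000e-01]
 [ 3.2286e+02  3.9500e+00  3.2241e+02  1.8100e+00 -4.5000e-01]
 [ 3.2287e+02  3.9500e+00  3.2241e+02  1.8000e+00 -4.5000e-01]
 [ 3.2291e+02  3.8900e+00  3.2243e+02  1.8500e+00 -4.8000e-01]
 [ 3.2291e+02  3.8800e+00  3.2244e+02  1.8500e+00 -4.7000e-01]]
[ 3.22809188e+02  3.94354914e+00  3.22594972e+02  2.17254664e+00
 -2.14215895e-01] [0.10138304 0.09426625 0.45687742 0.9148354  0.52335969]
-0.19681085327356804 mm
```

Request:
step_arm(series=[-0.015, 0.06, 0.02, 0, -0.03, 0.11, 0.06, 0, -0.03, 0.1595, 0.1, 0, -0.03, 0.1595, 0.112, 0, -0.03, 0.1595, 0.113, 0, -0.03, 0.1595, 0.113, 0, -0.03, 0.1595, 0.113, 0, -0.03, 0.1595, 0.113, 0])

```text
time: 15.32
tool_pos: [0.5241, -0.1554, 0.101]
tcp_rot: [3.121, 0.347, 0.003]
wrist_force: [-0.2, 0.6, -0.3]
width: -0.003
grip_force: 0.0
```

Request:
step_arm(series=[0, 0, 0.003, 0, 0, 0, 0.006, 0, 0, 0, 0.0074, 0, 0, 0, 0.0074, 0, 0, -0.0007, 0.0074, 0, 0, -0.0014, 0.0074, 0, 0, -0.0014, 0.0074, 0])

```text
time: 16.2
tool_pos: [0.5235, -0.1557, 0.0939]
tcp_rot: [3.12, 0.346, 0.001]
wrist_force: [-2.8, -2.5, 9.0]
width: 0.001
grip_force: 4.4
```

Request:
step_arm(series=[0, 0, -0.006, 0, 0, 0, -0.02, 0, 0.015, -0.05, -0.085, 0, 0.03, -0.11, -0.12, 0, 0.03, -0.158, -0.12, 0, 0.03, -0.158, -0.12, 0, 0.03, -0.158, -0.12, 0, 0.03, -0.158, -0.12, 0])

```text
time: 17.2
tool_pos: [0.5174, 0.0051, 0.2116]
tcp_rot: [3.122, 0.344, -0.002]
wrist_force: [-0.5, -0.3, -0.1]
width: 0.003
grip_force: 0.0
```

```bash
python3 avg.py
```

```text
[[ 3.2146e+02  3.8700e+00  3.1901e+02  8.2000e+00 -2.4500e+00]
 [ 3.2140e+02  3.7800e+00  3.2048e+02  1.1170e+01 -9.2000e-01]
 [ 3.2125e+02  3.8300e+00  3.1941e+02  9.0100e+00 -1.8400e+00]
 [ 3.2139e+02  3.7700e+00  3.2047e+02  1.1130e+01 -9.2000e-01]
 [ 3.2145e+02  3.8800e+00  3.2121e+02  1.8500e+00 -2.4000e-01]
 [ 3.2164e+02  4.1000e+00  3.2000e+02  1.0120e+01 -1.6400e+00]
 [ 3.2177e+02  3.8200e+00  3.2142e+02  1.8300e+00 -3.4000e-01]
 [ 3.2190e+02  3.9100e+00  3.2162e+02  2.2000e+00 -2.8000e-01]]
[321.53167567   3.86887583 320.45348207   6.93909846  -1.0781936 ] [0.20350586 0.09707977 0.88507672 3.96753867 0.76771653]
-0.9905903670377311 mm
```

Request:
step_arm(series=[0.03, 0.06, 0.0, 0, 0.069, 0.12, 0.02, 0, 0.069, 0.1256, 0.06, 0, 0.069, 0.1256, 0.1, 0, 0.069, 0.1256, 0.125, 0, 0.069, 0.1256, 0.13, 0, 0.069, 0.1256, 0.13, 0, 0.069, 0.1256, 0.13, 0])

```text
time: 18.6
tool_pos: [0.6139, -0.1015, 0.0843]
tcp_rot: [3.122, 0.346, 0.005]
wrist_force: [0.4, 0.2, 1.1]
width: -0.0
grip_force: 0.0
```

```bash
python3 - <<'E'
from h import *
s=monitor.read_state();print(s['tool_pos'],s['wrist_force'])
p=cam('wrist'); save(p,'w7.png',None,1.25)
for l in ['clamp_ball','clamp_pivot']:
    print(l,[(np.round(a['point'],1).tolist(),round(a['score'],2),np.round(atz(p,a['point'],.1),4).tolist()) for a in viewer.spot_point(p,l)[:2]])
E
```

```text
[ 0.61391393 -0.10148081  0.08428942] [0.40233649 0.19446443 1.09289481]
clamp_ball [([579.7, 270.6], 0.56, [0.6393, -0.2128, 0.1])]
clamp_pivot []
```

View pics/w7.png

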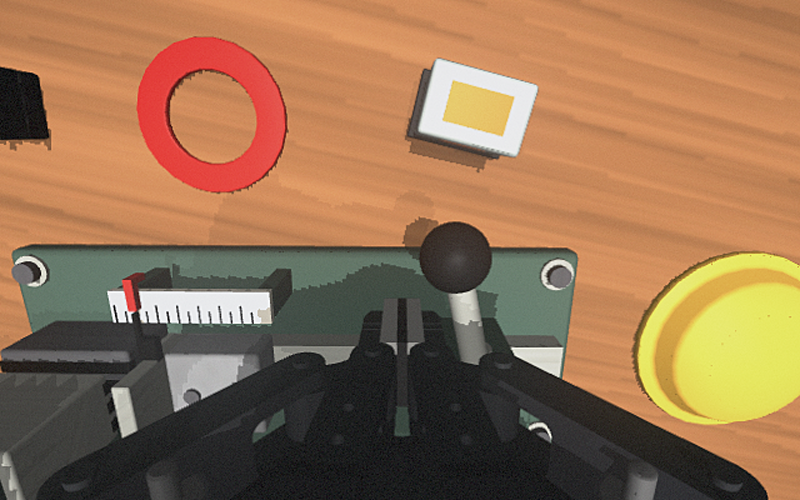

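Request:
step_arm(series=[0.002, 0.006, 0.001, 0, 0.003, 0.013, 0.001, 0, 0.006, 0.022, 0.001, 0, 0.008, 0.03, 0.001, 0, 0.008, 0.035, 0.001, 0, 0.008, 0.04, 0.001, 0, 0.007, 0.045, 0.001, 0, 0.006, 0.05, 0.001, 0])

```text
time: 19.75
tool_pos: [0.6294, -0.149, 0.0814]
tcp_rot: [3.123, 0.345, 0.0]
wrist_force: [0.4, 2.5, -1.1]
width: 0.002
grip_force: 1.1
```

Request:
step_arm(series=[-0.002, 0.005, 0, 0, -0.0036, 0.009, 0, 0, -0.005, 0.0115, 0, 0, -0.005, 0.0115, 0, 0])

```text
time: 20.25
tool_pos: [0.6277, -0.1593, 0.0816]
tcp_rot: [-3.12, -0.344, -0.003]
wrist_force: [1.6, 9.7, 0.2]
width: 0.001
grip_force: 4.0
```

```bash
python3 - <<'E'
from h import *
s=monitor.read_state();print(s['tool_pos'],s['wrist_force'])
p=cam('top'); save(p,'t8.png',(350,110,480,230),5)
q=cam('wrist')
for v in (p,q):
  for l in ['clamp_ball','clamp_pivot']:
    print(l,[(np.round(a['point'],1).tolist(),round(a['score'],2),np.round(atz(v,a['point'],.1),4).tolist()) for a in viewer.spot_point(v,l)[:2]])
E
```

```text
[ 0.62767017 -0.15934962  0.08161314] [1.63056594 9.67178239 0.19055276]
clamp_ball []
clamp_pivot [([418.2, 178.5], 0.8, [0.578, -0.141, 0.1])]
clamp_ball [([395.2, 265.3], 0.65, [0.6392, -0.1889, 0.1])]
clamp_pivot []
```

Request:
step_arm(series=[-0.001, 0.001, 0, 0, -0.001, 0.001, 0, 0])

```text
time: 20.8
tool_pos: [0.6275, -0.1596, 0.0817]
tcp_rot: [-3.119, -0.344, -0.005]
wrist_force: [3.1, 11.0, -0.8]
width: 0.003
grip_force: 5.5
```

Request:
step_arm(series=[0.006, -0.006, 0, 0, 0.01, -0.02, 0, 0, 0.01, -0.02, -0.05, 0, 0, -0.05, -0.1, 0, -0.04, -0.08, -0.13, 0, -0.07, -0.1, -0.13, 0, -0.07, -0.1, -0.13, 0, -0.07, -0.1, -0.13, 0])

```text
time: 21.8
tool_pos: [0.5365, -0.0801, 0.2116]
tcp_rot: [3.122, 0.346, 0.002]
wrist_force: [-0.4, 0.8, 0.1]
width: 0.002
grip_force: 0.0
```

```bash
python3 - <<'E'
from h import *
s=monitor.read_state();print(s['tool_pos'],s['wrist_force'])
p=cam('wrist'); save(p,'w9.png',None,1.25)
for l in ['clamp_ball','clamp_pivot','pointer','mark']:
    print(l,[(np.round(a['point'],1).tolist(),round(a['score'],2),np.round(atz(p,a['point'],.1),4).tolist()) for a in viewer.spot_point(p,l)[:2]])
E
```

```text
[ 0.5364539  -0.08013769  0.21159532] [-0.42421707  0.79800859  0.14805247]
clamp_ball [([120.6, 17.0], 0.69, [0.635, 0.0891, 0.1]), ([491.0, 101.8], 0.63, [0.6377, -0.1901, 0.1])]
clamp_pivot [([413.0, 167.3], 0.83, [0.5762, -0.1466, 0.1]), ([389.1, 22.5], 0.72, [0.6729, -0.0994, 0.1])]
pointer [([224.0, 118.3], 0.74, [0.5809, 0.0064, 0.1])]
mark [([223.6, 114.2], 0.47, [0.5839, 0.0071, 0.1])]
```

View pics/w9.png

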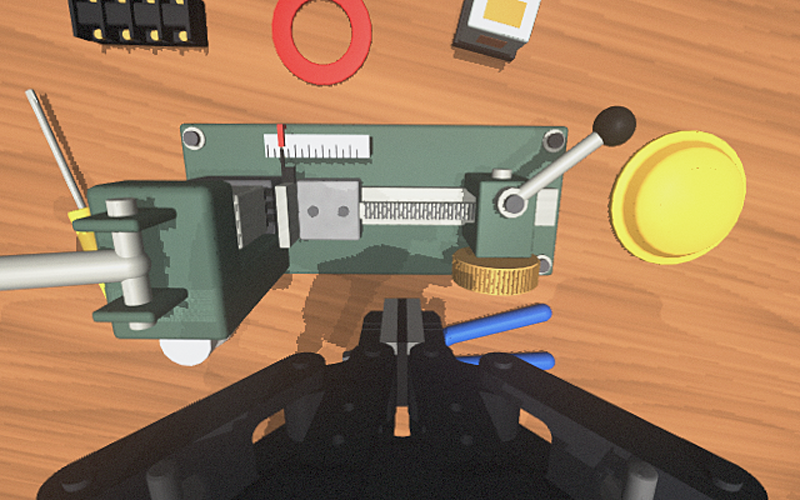

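The picture shows the lever at its stop, with its ball at (614,126). The pointer is in line with the clip at about (281,146), and the other things on the bench lie as before.

```bash
python3 -c "
from workcell import job; print(job.finish_job())"
```

```text
the job is handed in; nothing more can be done
None
```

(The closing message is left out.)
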